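# Pot onto the decorating wheel, wheel up to speed

## Robot

A 6-joint arm with a two-finger parallel gripper is mounted at the origin on the work surface. World frame = base frame: x ahead of the robot, y to its left, z up, the work surface at z = 0. Lengths are in m, angles in rad, forces in N, time in s.
With the tool pointing down it reaches from about 0.35 to 0.775 m from the base axis. Payload 7.3 kg.
Tool frame: the origin (TCP) lies at the very end of the fingers, on their centre line; the grasp point (between the pads) lies 19 mm behind it; x points along the fingers, y is the direction in which the jaws open and shut, and the axes are right-handed (so a half turn about x gives the same grasp; the last joint's range is limited). The gripper opens to 92 mm and grips with 3 to 60 N. Pads are 19 mm wide; open, the fingers measure 130 mm over their backs; the gripper's body (75 mm by 190 mm) begins 47 mm behind the grasp point.
Start: joints at [1.11, 0.342, 1.524, -0, 1.275, -0.146], TCP at [0.163, 0.499, 0.227] pointing down, gripper open.
Joint ranges: [-2.53, 2.53], [-0.77, 2.02], [0.04, 2.7], [-1, 4.14], [0.28, 2.66], [-3.11, 3.11]. Speed limits (rad/s): [2.57, 2.57, 3.14, 3.14, 3.14, 3.14].

## Interface

Orientations are given as [roll, pitch, yaw] about the fixed x, y, z axes, in that order (R = Rz(yaw) Ry(pitch) Rx(roll)).
In Python, from cell import robot gives the robot as it stands.
- The arm moves only by the tool play_rows, never from a script. Its argument "moves" is a list that holds one entry, the list of rows, each a list of 5 numbers: the shift along the tool's x, y, z in m, then the turn about the tool's x in degrees, then the opening, from -1 (shut) to 1 (fully open), so that 0 is half open. A call has exactly 10 rows; each row shifts and turns the pose as measured when the row begins, along the tool's axes as they then stand; what a row does not reach is not made up. A row lasts 1/10 s, in which the tool goes at most 50 mm and 8.59 degrees, less where a joint would pass 70% of its speed; a pose out of reach is approached as far as the arm can. A call with a gripper value outside its range is refused whole. The fingers move at their own pace and stop on an object; "grip_force" is the grip in N (left out, the last holds). Time passes only in rows, so rows that do not move let the fingers close, or fill a call up. It gives the time, the measured TCP pose, the force and the opening at its end, in the units of the state.
- robot.observe(): the state, without advancing time (a new reading comes with each control period).
- robot.read_camera(name): name is "scene" or "top"; returns the picture (420x560x3 uint8, red, green, blue); there is no depth.
- robot.get_calibration(name): a dict with "mtx" (3x3 intrinsics, pixels), "k1" (the pictures are not rectified: a ray, as slopes to the right and down, at radius r is drawn at 1 + k1 r^2 times it, then the intrinsics apply), "view" (4x4, takes a point from world to camera coordinates). Camera axes: x right, y up, looking along -z (the intrinsics and any distortion apply to the point x, -y, -z); pixel columns grow to the right and rows downward; lengths in m; the calibration is good to about 2 mm. A picture is of the moment at which its call begins. get_calibration takes no time and is no camera call.
- robot.hand_in(): hands the job in, once; it reports no verdict.
Trained networks look in the newest picture that a camera, given by its name, has taken for a name from the list of things; names that differ only in an ending like _2 or _b are one class to them, and where a whole thing is asked for, a point or a joint stands for the part that bears it (a point fixed in the world has none). Each returns a list of dicts, best first, with "score" (0 to 1); they miss things now and then, are a little off and sometimes report something else, mostly with a low value. They report only what shows in the picture. A call takes as long as a camera call. They do not tell look-alikes from the thing itself.
- robot.spot_in(camera, label): "point" ([column, row] in pixels, amid what is visible of it).
The state is a dict: "time": time; "qpos": joint angles; "qvel": joint speeds; "joint_efforts": joint torques, N m; "tool_pos": TCP position; "tool_rot": TCP orientation; "contact_force": force on the tool from outside, world axes, zero at the start; "torque": the same for the moment, N m; "opening": finger opening in m.
Only numpy, scipy, OpenCV 4.12 (cv2) and the standard library are available. Lean on these libraries where they do the work, as an engineer would, in place of code of your own. Each camera call takes 0.05 s, during which the arm holds its last target.

## Task

Put the pale top pot on the decorating wheel and start the wheel: twist the pot loose by about an eighth of a turn as you lift it, before it leaves the pot it is nested in, and stand it gently, upright and centred on the wheel head, without dropping it. Only when it stands there released, swing the red speed lever until it lines up with the yellow pointer, and let go. Leave the two lower pots, the pointer and everything else on the bench where they are.

Things in the scene. Friction and masses are not known exactly. Their poses are not given: they have to be found in the camera images.
- pot_center (a point): centre of the pale pink-buff clay pot on top of the nested stack, on its axis, half-way up (36 mm above its underside). The pot is hollow, open at the top, 72 mm tall, about 110 g: body tapering from 38 mm diameter at the foot to 53 mm at 44 mm up, then a straight collar, 65 mm in diameter, wall 4 mm, up to the rim; z is its axis
- pot_seam (a point): point on the top pot's axis at the lower edge of its 28 mm tall collar, 8 mm above the pot's centre. In the stack only the collar shows; this edge rests on the rim of the next pot's equally wide collar, so fingers gripping the top pot must end above this height. The pot must rise 44 mm to come clear of the one below; it has nearly 2 mm of play all round and turns freely
- pot_mid_center (a point): centre (36 mm above the underside) of the second pot, grey-brown, same shape; each pot sits 28 mm above the next
- pot_low_center (a point): centre (36 mm above the underside) of the lowest pot, brick-red, same shape; it stands on the centre of a fixed white plaster disc, 230 mm across and 15 mm thick
- wheel_top (a point): centre of the flat top face of the round metal wheel head (176 mm across, 95 mm above the bench, engraved circles, a red dot at its centre); z up, +x points to the gauge post. The head does not turn
- gauge_needle (a point): inner end of a fixed brass needle, 6 mm thick, 70 mm from the wheel's centre and 87 mm above the head; it points inwards from a fixed upright steel gauge post, 12 mm thick, 105 mm from the wheel's centre, which rises 115 mm above the head
- speed_lever (a joint): angle of the red-handled speed lever in rad: 0 upright, positive leaning to the controller's +x, limits -0.9 and 0.9. It stays where it is left (about 2.5 N at the handle moves it)
- lever_grip (a point): centre of the lever's red handle: a barrel 22 mm in diameter and 34 mm long, its length along the hinge axis (its own y), 110 mm from the hinge; its z points along the lever away from the hinge; the rod below is 10 mm thick
- lever_hinge (a point): point on the lever's hinge axis in the lever's plane, 55 mm above the bench. Axes of the grey controller box (140 mm along x, 100 along y, 50 tall, centred below this point): y is the hinge axis, x the way the lever swings as its angle grows. 31 to 37 mm to the +y side stands a fixed black half-disc of 63 mm radius about the hinge axis, below the reach of fingers holding the handle
- pointer (a joint): angle of the yellow pointer in rad, in the same sense and from the same zero as the lever's: the lever lines up with it when both values are equal. It differs from run to run
- pointer_tip (a point): outer end of the yellow pointer, a 7 mm wide strip clipped over the black half-disc's edge, 78 mm from the hinge axis and 34 mm to the +y side of the lever; its z points along the pointer away from the hinge
- glaze_bottle: bystander: amber bottle, 48 mm in diameter, 150 mm tall, standing on the plaster disc close beside the pots; origin at the centre of its underside
- glaze_jar: bystander: blue jar, 48 mm in diameter, 75 mm tall, on the plaster disc on the other side of the pots; origin at the centre of its underside
- oxide_can: bystander: yellow can, 48 mm in diameter, 120 mm tall, beside the controller; origin at the centre of its underside
- brush_mug: bystander: blue mug of brushes, 66 mm in diameter, about 200 mm tall over the brushes; origin at the centre of its underside
- relief_tile: bystander: brick-red clay tile with a flower relief, 100 x 100 x 28 mm; origin at the centre of its underside
- brick: bystander: brick 110 x 55 x 50 mm; origin at the centre of its underside
- spatula: bystander: spatula lying flat, about 250 mm long; origin at its underside
Mind the look-alikes: they are no part of the job. What is shaped like the part that bears wheel_top but brown is not meant.

How it is judged:
On the way, in this order (a step that is already met when the one before it is completed fails the run):
1. the top pot is turned at least 20 degrees against the pot below while still nested in it (angle between the x axis of pot_center and the x axis of pot_mid_center, either way round above 0.35 rad and z of pot_center in the frame of pot_mid_center between 0.02 and 0.072 m).
2. the pot stands upright at the centre of the wheel head, released (horizontal distance between pot_center and wheel_top below 0.012 m and z of pot_center in the frame of wheel_top between 0.031 and 0.041 m and angle between pot_center's own z axis and vertical below 0.1 rad and linear speed of pot below 0.03 m/s and contact force between pot and the fingers below 0.1 N), for 0.2 s.
3. the lever lines up with the pointer (angle between the z axis of lever_grip and the z axis of pointer_tip, either way round below 0.07 rad), for 0.2 s.
At the end, for the whole second after the job is handed in: the pale pot stands at rest and upright (within 6 degrees) on the wheel head within 12 mm of its centre, the lever is at rest within 4 degrees (0.07 rad) of the yellow pointer, and the two lower pots are within 20 mm of where they were (horizontal distance between pot_center and wheel_top below 0.012 m and z of pot_center in the frame of wheel_top between 0.031 and 0.041 m and angle between pot_center's own z axis and vertical below 0.1 rad and linear speed of pot below 0.03 m/s and angle between the z axis of lever_grip and the z axis of pointer_tip, either way round below 0.07 rad and velocity of joint speed_lever between -0.05 and 0.05 rad/s and distance of each of pot_mid_center, pot_low_center from where it was at the start of the episode below 0.02 m); the robot touches nothing.
It fails at once if a bystander is shifted by more than 25 mm or knocked over (distance of any of glaze_bottle, glaze_jar, oxide_can, brush_mug, relief_tile, brick, spatula from where it was at the start of the episode above 0.025 m or angle between any of glaze_bottle, glaze_jar, oxide_can, brush_mug, relief_tile, brick, spatula's own z axis and vertical above 0.5 rad).
It fails at once if a lower pot is lifted, shifted by more than 20 mm or tipped (not (distance of pot_mid_center from where it was at the start of the episode below 0.02 m) or not (distance of pot_low_center from where it was at the start of the episode below 0.02 m) or angle between any of pot_mid_center, pot_low_center's own z axis and vertical above 0.3 rad).
It fails at once if the pointer is moved (distance of pointer_tip from where it was at the start of the episode above 0.004 m).
It fails at once if the pot is dropped or slammed on the wheel (faster than 0.4 m/s within 20 mm of the wheel head) (horizontal distance between pot_center and wheel_top below 0.06 m and z of pot_center in the frame of wheel_top below 0.056 m and linear speed of pot above 0.4 m/s).
It fails at once if the speed lever is moved before the pot stands on the wheel (distance of lever_grip from where it was at the start of the episode above 0.02 m and horizontal distance between pot_center and wheel_top above 0.03 m).
It also fails if it takes over 64 s, if anything falls off the work surface, if the arm or the gripper's body presses on something with over 40 N, if the wrist force passes 120 N, or if a joint passes its speed limit or range.

## Working session

There is one attempt and no reset: what is moved stays moved. The work goes in short steps, Python scripts to look and compute and a tool call to move; the robot and the scene stay as the last step left them, time stands still between calls to the robot, and variables do not carry over. Pictures are saved under pics/ and viewed, and the job is handed in when it is done.

Besides the shell and the picture viewer there is one more tool, called after "Emit:" as name(argument=value, ...), one argument or row to a line, values as JSON. play_rows: Moves the arm, as the interface text tells. Its arguments: {"type":"object","properties":{"moves":{"type":"array"},"grip_force":{"type":"number"}},"required":["moves"]}

```bash
mkdir -p pics; ls
python3 - <<'E'
from cell import robot
import cv2
for n in ("scene","top"):
    im=robot.read_camera(n); cv2.imwrite(f"pics/{n}0.png",im[:,:,::-1])
    c=robot.get_calibration(n); print(n,c)
for cam in ("scene","top"):
    for l in ["pot_center","pot_mid_center","pot_low_center","wheel_top","gauge_needle","lever_grip","lever_hinge","pointer_tip","glaze_bottle","glaze_jar","oxide_can","brush_mug"]:
        r=robot.spot_in(cam,l); print(cam,l,[(x["point"],round(x["score"],2)) for x in r][:3])
print(robot.observe())
E
```

```text
pics
scene {'mtx': array([[381.40023947,   0.        , 283.89859427],
       [  0.        , 381.40023947, 206.52421896],
       [  0.        ,   0.        ,   1.        ]]), 'k1': -0.07537623235687996, 'view': array([[ 0.30971063,  0.95082551,  0.00319166, -0.1500289 ],
       [-0.73987923,  0.23888845,  0.62889668,  0.26760763],
       [ 0.59720855, -0.19713743,  0.77748233, -1.44024016],
       [ 0.        ,  0.        ,  0.        ,  1.        ]])}
top {'mtx': array([[412.83917556,   0.        , 283.46316115],
       [  0.        , 412.83917556, 207.20863586],
       [  0.        ,   0.        ,   1.        ]]), 'k1': 0.03727526134630522, 'view': array([[-0.01458076, -0.99970868,  0.01923444, -0.01782208],
       [ 0.98496021, -0.01104813,  0.17242773, -0.49468815],
       [-0.17216499,  0.02145929,  0.98483436, -1.08703335],
       [ 0.        ,  0.        ,  0.        ,  1.        ]])}
scene pot_center [([164.5, 229.7], 0.96)]
scene pot_mid_center [([170.5, 243.0], 0.6), ([387.4, 195.8], 0.18)]
scene pot_low_center [([175.8, 250.9], 0.53)]
scene wheel_top [([304.4, 263.8], 0.9),
[... 971 characters left out ...]
 244.5], 0.97)]
top brush_mug [([246.3, 247.1], 0.95)]
{'time': 1.3, 'qpos': array([ 1.10998996e+00,  3.41990740e-01,  1.52411628e+00, -2.82000255e-06,
        1.27540040e+00, -1.45976906e-01]), 'qvel': array([ 0.00119236,  0.00036677,  0.00123309,  0.00134063, -0.00090301,
       -0.00145696]), 'joint_efforts': array([ 8.25370589e-04, -4.31149113e+01, -2.44480348e+01,  7.18504074e-02,
        4.82276897e-02, -1.69597934e-05]), 'tool_pos': array([0.16254161, 0.4992162 , 0.22673962]), 'tool_rot': array([1.39317665, 1.57071105, 1.07834801]), 'contact_force': array([-0.48249222,  0.2899212 , -1.0085212 ]), 'torque': array([-0.01636989, -0.02686202, -0.00845936]), 'opening': 0.09188254720830155}
```

View pics/scene0.png

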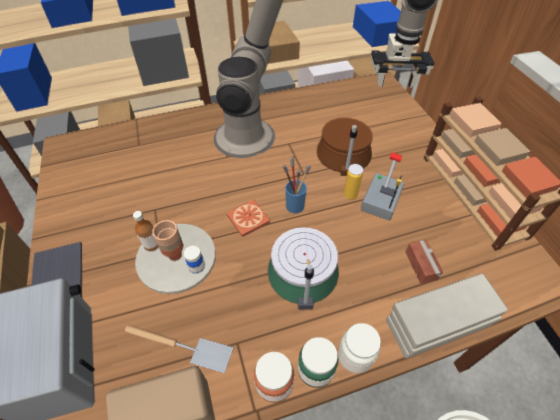

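View pics/top0.png

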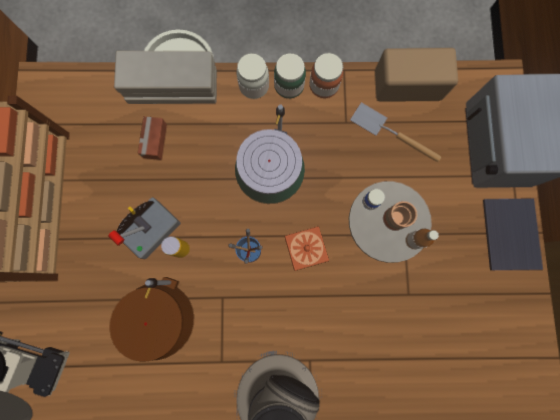

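The scene view shows the metal wheel (red dot near 304,254), the stack on the plaster disc (165,232) between bottle and jar, and the controller (383,195) with the yellow can beside it. The top view shows the same: wheel at (269,161), stack at (402,215), and controller at (147,228). Next I'll zoom in.

Run:
```python
import cv2, numpy as np
s=cv2.imread("pics/scene0.png");t=cv2.imread("pics/top0.png")
def crop(im,x,y,w,h,k): return cv2.resize(im[y:y+h,x:x+w],None,fx=k,fy=k,interpolation=cv2.INTER_CUBIC)
a=np.hstack([crop(t,100,190,80,60,5),crop(s,355,145,80,60,5)])
b=np.hstack([crop(t,360,185,80,60,5),crop(s,130,205,80,60,5)])
cv2.imwrite("pics/z0.png",np.vstack([a,b]))
c=np.hstack([crop(t,225,95,100,110,4),crop(s,255,215,100,110,4)])
cv2.imwrite("pics/z1.png",c)
```

```text
(no output)
```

View pics/z0.png

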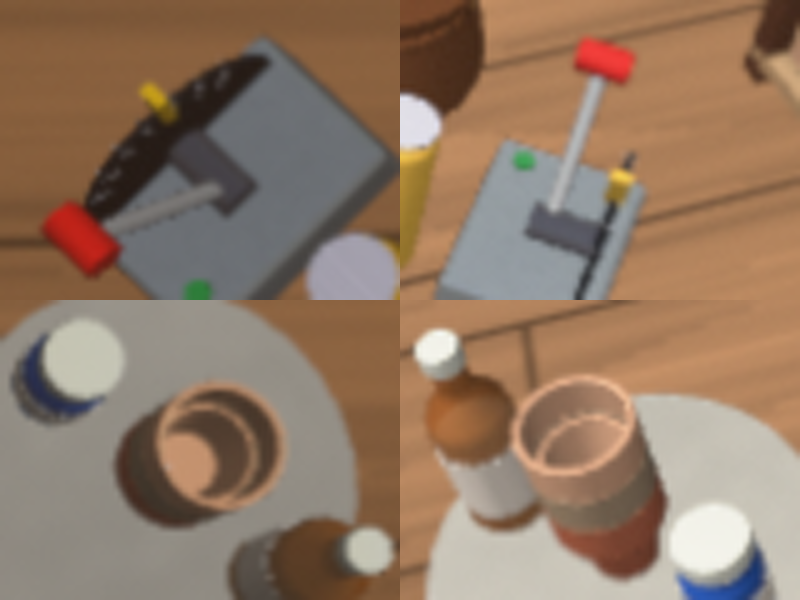

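View pics/z1.png

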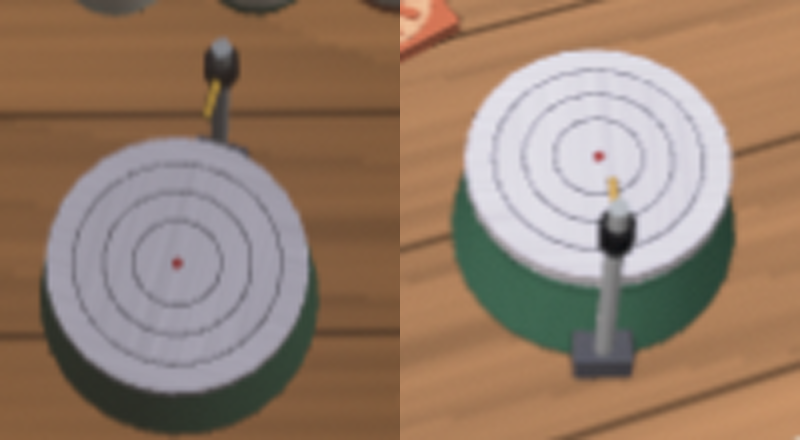

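```bash
cat > h.py <<'E'
import numpy as np, cv2
from scipy.optimize import least_squares
from cell import robot
C={n:robot.get_calibration(n) for n in("scene","top")}
def proj(n,P):
    c=C[n]; p=c["view"]@np.append(P,1); a=np.array([p[0],-p[1]])/-p[2]
    a=a*(1+c["k1"]*(a@a)); return c["mtx"][:2,:2]@a+c["mtx"][:2,2]
def ray(n,uv):
    c=C[n]; d=(np.array(uv)-c["mtx"][:2,2])/c["mtx"][0,0]; a=d.copy()
    for _ in range(30): a=d/(1+c["k1"]*(a@a))
    R=c["view"][:3,:3]; o=-R.T@c["view"][:3,3]
    return o,R.T@np.array([a[0],-a[1],-1])
def atz(n,uv,z):
    o,d=ray(n,uv); return o+d*(z-o[2])/d[2]
def tri(uvs,z=None):
    f=lambda P:np.concatenate([proj(n,P)-u for n,u in uvs.items()])
    if z is None: r=least_squares(f,[.5,0,.1])
    else:
        r=least_squares(lambda q:f([q[0],q[1],z]),[.5,0]); r.x=np.append(r.x,z)
    return r.x,np.round(r.fun,2)
E
python3 - <<'E'
from h import *
np.set_printoptions(precision=4,suppress=True)
D={"rim":((403.6,213.4),(164.6,229.8),.143),"wheel":((268.8,160.3),(304.2,253.5),.095),"needle":((276.3,123.3),(307.6,259.6),.182),
"grip":((116,237.6),(395.6,156.6),None),"ptip":((129.2,207.2),(399.2,179.8),None),"post":((280.2,105),(309.5,266.5),.21)}
for k,(t,s,z) in D.items():
    print(k,"free",*tri({"top":t,"scene":s}))
    if z: print("  z",*tri({"top":t,"scene":s},z), atz("top",t,z),atz("scene",s,z))
E
```

```text
rim free [ 0.4586 -0.3222  0.1391] [-0.11 -0.01 -0.11 -0.01]
  z [ 0.4593 -0.3214  0.143 ] [ 0.03 -0.56 -0.14 -0.72] [ 0.4579 -0.3212  0.143 ] [ 0.4618 -0.3213  0.143 ]
wheel free [0.613  0.0141 0.0933] [-0. -0. -0.  0.]
  z [0.6131 0.0139 0.095 ] [ 0.05 -0.25 -0.02 -0.28] [0.6124 0.0141 0.095 ] [0.614  0.0137 0.095 ]
needle free [ 0.6817 -0.0065  0.1816] [ 0.01  0.    0.01 -0.  ]
  z [ 0.6817 -0.0066  0.182 ] [ 0.03 -0.08  0.01 -0.09] [ 0.6815 -0.0065  0.182 ] [ 0.682  -0.0067  0.182 ]
grip free [0.4062 0.3835 0.1492] [-0.17 -0.07 -0.24  0.05]
ptip free [0.4828 0.3607 0.1318] [ 0.4   0.17  0.53 -0.12]
post free [ 0.7163 -0.0164  0.2118] [ 0.04  0.01  0.04 -0.  ]
  z [ 0.7162 -0.0162  0.21  ] [-0.04  0.35  0.06  0.34] [ 0.7171 -0.0163  0.21  ] [ 0.7153 -0.016   0.21  ]
```

Run:
```python
import cv2, numpy as np
s=cv2.imread("pics/scene0.png");t=cv2.imread("pics/top0.png")
def crop(im,x,y,w,h,k): return cv2.resize(im[y:y+h,x:x+w],None,fx=k,fy=k,interpolation=cv2.INTER_CUBIC)
cv2.imwrite("pics/z2.png",np.hstack([crop(t,105,195,80,75,5),crop(s,350,145,80,75,5)]))
```

```text
(no output)
```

View pics/z2.png

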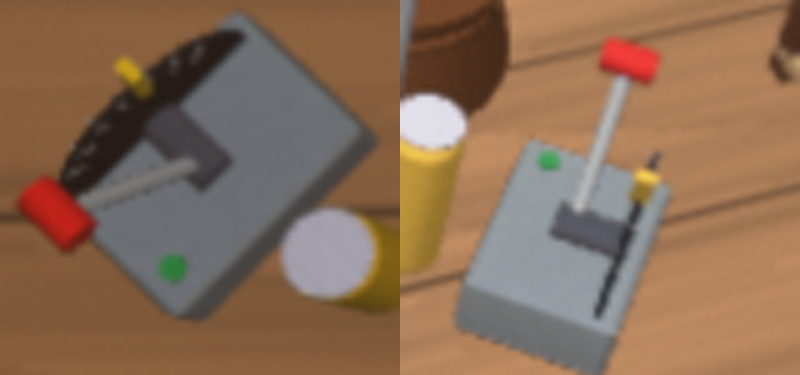

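```bash
cat > lev.py <<'E'
from h import *
np.set_printoptions(precision=4,suppress=True)
def off(x0,y0,u,v,k=5,dx=0): return np.array([x0+(u-dx+.5)/k-.5,y0+(v+.5)/k-.5])
T=lambda u,v:off(105,195,u,v); S=lambda u,v:off(350,145,u,v,dx=400)
box=[("top",T(362,130),(1,-1)),("top",T(180,305),(-1,-1)),("top",T(240,12),(1,1)),
("scene",S(530,140),(-1,-1)),("scene",S(460,315),(1,-1)),("scene",S(612,348),(1,1)),("scene",S(672,188),(-1,1))]
grip=[("top",T(57,214)),("scene",S(629,61))]
tip=[("top",T(121,64)),("scene",S(648,172))]
def model(p):
    hx,hy,yaw,th,ph=p
    ax=np.array([np.cos(yaw),np.sin(yaw),0]);ay=np.array([-np.sin(yaw),np.cos(yaw),0]);z=np.array([0,0,1.])
    h=np.array([hx,hy,.055])
    return h,ax,ay,h+.11*(np.sin(th)*ax+np.cos(th)*z),h+.034*ay+.078*(np.sin(ph)*ax+np.cos(ph)*z)
def res(p):
    h,ax,ay,g,t=model(p); r=[]
    for n,u,(a,b) in box: r.append(proj(n,h+a*.07*ax+b*.05*ay-[0,0,.005])-u)
    for n,u in grip: r.append(proj(n,g)-u)
    for n,u in tip: r.append(proj(n,t)-u)
    return np.concatenate(r)
r=least_squares(res,[.47,.32,-.7,-.5,.1],loss="soft_l1")
if __name__=="__main__":
    print(r.x); print(res(r.x).reshape(-1,2)); print(*model(r.x)[3:])
E
python3 lev.py
```

```text
[ 0.4507  0.3423 -0.7704 -0.5858  0.1133]
[[ 1.8353 -2.2988]
 [-0.332   0.8934]
 [ 0.2229 -3.808 ]
 [-0.5076 -0.4139]
 [-0.125  -6.1776]
 [ 0.7773 -1.5146]
 [ 0.5757 -0.0612]
 [-0.251  -0.1143]
 [ 0.2514  0.5629]
 [ 0.6953  0.756 ]
 [ 0.2119  0.0353]]
[0.4071 0.3847 0.1467] [0.4807 0.3606 0.1325]
```

```bash
sed -i 's/S(460,315)/S(472,286)/; s/S(612,348)/S(618,330)/' lev.py; python3 lev.py
```

```text
[ 0.449   0.344  -0.761  -0.5555  0.1465]
[[ 1.1229 -1.9567]
 [-0.72    1.5947]
 [-0.7439 -3.2263]
 [-0.5073 -0.8524]
 [-2.1035 -0.735 ]
 [ 0.0643  1.4912]
 [ 0.618  -0.7104]
 [-0.2731 -0.1651]
 [ 0.1932  0.163 ]
 [ 0.6486  0.7853]
 [ 0.2509  0.0926]]
[0.407  0.384  0.1485] [0.4807 0.3608 0.1322]
```

```bash
cat >> h.py <<'E'
from scipy.spatial.transform import Rotation as Ro
def st():
    o=robot.observe(); R=Ro.from_euler("xyz",o["tool_rot"]).as_matrix()
    return o,np.array(o["tool_pos"]),R
def plan(P,jaw=None):
    """jaw: desired world angle of tool y (mod pi). prints shift in tool axes & turn"""
    o,p,R=st(); d=R.T@(np.array(P)-p)
    ang=np.arctan2(R[1,1],R[0,1]); out=""
    if jaw is not None:
        dj=(jaw-ang+np.pi/2)%np.pi-np.pi/2   # world ccw turn
        out=f"world turn {np.degrees(dj):.1f} deg -> tool-x turn {-np.degrees(dj):.1f}"
    print("t",round(o["time"],2),"tcp",p.round(4),"jaw deg",round(np.degrees(ang),1),"q",np.round(o["qpos"],2),"open",round(o["opening"],4),"F",np.round(o["contact_force"],1))
    print("shift tool",d.round(4),"world",(np.array(P)-p).round(4),out)
E
python3 - <<'E'
from h import *
np.set_printoptions(precision=4,suppress=True)
o,p,R=st(); print(R)
# bystanders, heights of visible tops
print("bottle cap",atz("top",(360+367/5-.4,185+250/5-.4),.165), atz("scene",(130+(438-400)/5-.4,205+(355-300)/5-.4),.165), )
print("jar", atz("top",(360+82/5-.4,185+358/5-60-.4+0),.09), atz("top",(376,197),.09))
print("can", atz("top",(170.5,245.5),.12))
print("mug", atz("top",(246.3,247.1),.05))
plan([.459,-.3215,.19],None)
E
```

```text
[[ 0.      0.3097  0.9508]
 [ 0.0001  0.9508 -0.3097]
 [-1.      0.0001  0.    ]]
bottle cap [ 0.4019 -0.3817  0.165 ] [ 0.4108 -0.3822  0.165 ]
jar [ 0.513  -0.2681  0.09  ] [ 0.5108 -0.2679  0.09  ]
can [0.3875 0.2599 0.12  ]
mug [0.3862 0.0767 0.05  ]
t 1.3 tcp [0.1625 0.4992 0.2267] jaw deg 72.0 q [ 1.11  0.34  1.52 -0.    1.28 -0.15] open 0.0919 F [-0.5  0.3 -1. ]
shift tool [ 0.0367 -0.6886  0.536 ] world [ 0.2965 -0.8207 -0.0367]
```

Emit:
play_rows(
  moves=[
    [[-0.0075,-0.01,0.0335,0,1],[-0.0075,-0.01,0.0335,0,1],[-0.0075,-0.01,0.0335,0,1],[-0.0075,-0.01,0.0335,0,1],[-0.0075,-0.01,0.0335,0,1],[-0.0075,-0.01,0.0335,0,1],[-0.0075,-0.01,0.0335,0,1],[-0.0075,-0.01,0.0335,0,1],[-0.0075,-0.01,0.0335,0,1],[-0.0075,-0.01,0.0335,0,1]],
  ],
)

```text
time: 2.3
tool_pos: [0.4574, 0.2956, 0.3036]
tool_rot: [-2.973, 1.57, 3.004]
contact_force: [0.7, 0.6, 0.4]
opening: 0.0918
```

```bash
python3 -c "
from h import *
plan([.459,-.3215,.24],np.radians(-20))"
```

```text
t 2.3 tcp [0.4574 0.2956 0.3036] jaw deg 72.4 q [ 0.43  0.33  1.33  0.    1.48 -0.83] open 0.0918 F [0.7 0.6 0.4]
shift tool [ 0.0635 -0.5879  0.1877] world [ 0.0016 -0.6171 -0.0636] world turn 87.6 deg -> tool-x turn -87.6
```

Emit:
play_rows(
  moves=[
    [[0,-0.042,0.0134,0,1],[0,-0.042,0.0134,0,1],[0,-0.042,0.0134,0,1],[0,-0.042,0.0134,0,1],[0,-0.042,0.0134,0,1],[0,-0.042,0.0134,0,1],[0,-0.042,0.0134,0,1],[0,-0.042,0.0134,0,1],[0,-0.042,0.0134,0,1],[0,-0.042,0.0134,0,1]],
  ],
)

```text
time: 3.3
tool_pos: [0.4608, -0.1607, 0.3037]
tool_rot: [0.378, 1.567, 0.074]
contact_force: [0.9, -0.1, -0.1]
opening: 0.092
```

Emit:
play_rows(
  moves=[
    [[0,-0.042,0.0134,0,1],[0,-0.042,0.0134,0,1],[0,-0.042,0.0134,0,1],[0,-0.042,0.0134,0,1],[0,0,0,8.5,1],[0,0,0,8.5,1],[0,0,0,8.5,1],[0,0,0,8.5,1],[0,0,0,8.5,1],[0,0,0,8.5,1]],
  ],
)

```text
time: 4.3
tool_pos: [0.458, -0.3526, 0.3012]
tool_rot: [1.482, 1.568, 0.272]
contact_force: [0.6, 0.2, -0.4]
opening: 0.0916
```

```bash
python3 -c "
from h import *
plan([.459,-.3215,.24],np.radians(-20))"
```

```text
t 4.3 tcp [ 0.458  -0.3526  0.3012] jaw deg 20.7 q [-0.79  0.4   1.23  0.    1.51 -1.15] open 0.0916 F [ 0.6  0.2 -0.4]
shift tool [ 0.0612  0.0117 -0.0288] world [ 0.001   0.0311 -0.0612] world turn -40.7 deg -> tool-x turn 40.7
```

Emit:
play_rows(
  moves=[
    [[0,0,0,8,1],[0,0,0,8,1],[0,0,0,8,1],[0,0,0,8,1],[0,0,0,7,1],[0,0,0,0,1],[0.015,0,0,0,1],[0.015,0,0,0,1],[0.015,0,0,0,1],[0,0,0,0,1]],
  ],
)

```text
time: 5.3
tool_pos: [0.4582, -0.3528, 0.2548]
tool_rot: [2.065, 1.568, 0.157]
contact_force: [-0.1, -1.1, 0.1]
opening: 0.0919
```

```bash
python3 -c "
from h import *
plan([.459,-.3215,.20],np.radians(-20))"
```

```text
t 5.3 tcp [ 0.4582 -0.3528  0.2548] jaw deg -19.3 q [-0.79  0.42  1.33  0.    1.39 -0.45] open 0.0919 F [-0.1 -1.1  0.1]
shift tool [ 0.0548 -0.0097 -0.0297] world [ 0.0008  0.0313 -0.0548] world turn -0.7 deg -> tool-x turn 0.7
```

Emit:
play_rows(
  moves=[
    [[0,-0.0032,-0.0099,0,1],[0,-0.0032,-0.0099,0,1],[0,-0.0032,-0.0099,0,1],[0,0,0,0,1],[0,0,0,0,1],[0.015,0,0,0,1],[0.015,0,0,0,1],[0.015,0,0,0,1],[0,0,0,0,1],[0,0,0,0,1]],
  ],
)

```text
time: 6.3
tool_pos: [0.4612, -0.3199, 0.2143]
tool_rot: [1.349, 1.559, -0.552]
contact_force: [-0.3, 0.4, -0.1]
opening: 0.0919
```

```bash
cat > shot.py <<'E'
import sys
from h import *
def crop(im,x,y,w,h,k): return cv2.resize(im[y:y+h,x:x+w],None,fx=k,fy=k,interpolation=cv2.INTER_CUBIC)
name=sys.argv[1]; a=list(map(int,sys.argv[2:8])) # tx ty sx sy w h
t=robot.read_camera("top")[:,:,::-1].copy();s=robot.read_camera("scene")[:,:,::-1].copy()
cv2.imwrite(f"pics/{name}_t.png",t);cv2.imwrite(f"pics/{name}_s.png",s)
k=400//a[4]
cv2.imwrite(f"pics/{name}.png",np.hstack([crop(t,a[0],a[1],a[4],a[5],k),crop(s,a[2],a[3],a[4],a[5],k)]))
E
python3 -c "
from h import *
plan([.459,-.3215,.12],np.radians(-20))"; python3 shot.py a1 360 170 120 180 100 100
```

```text
t 6.3 tcp [ 0.4612 -0.3199  0.2143] jaw deg -18.9 q [-0.74  0.41  1.45  0.    1.26 -0.41] open 0.0919 F [-0.3  0.4 -0.1]
shift tool [ 0.0943 -0.0027  0.002 ] world [-0.0022 -0.0016 -0.0943] world turn -1.1 deg -> tool-x turn 1.1
```

View pics/a1.png

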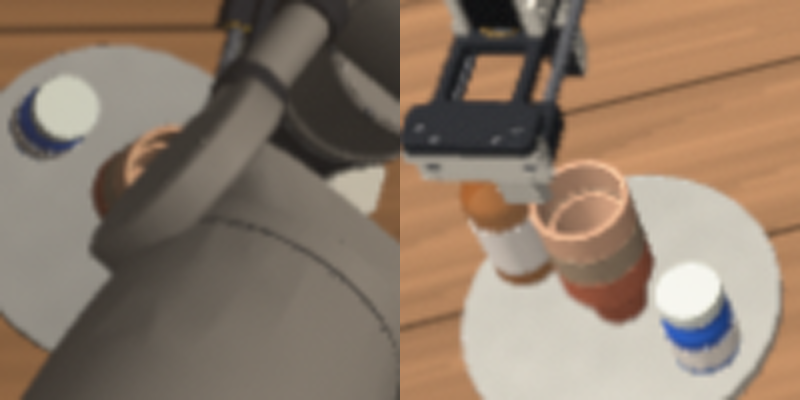

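```bash
python3 -c "
from h import *
o,p,R=st()
for s in(-.065,-.046,0,.046,.065):
    P=p+R[:,1]*s; u=proj('scene',P); print(s,P.round(3),u.round(1),((u-[120-100*0,180])).round(1))
print(R.round(3))"; python3 -c "
import cv2
a=cv2.imread('pics/a1_s.png')[60:290,60:330]
cv2.imwrite('pics/a1b.png',cv2.resize(a,None,fx=2.6,fy=2.6,interpolation=cv2.INTER_CUBIC))"
```

```text
-0.065 [ 0.4   -0.299  0.214] [163.9 193. ] [43.9 13. ]
-0.046 [ 0.418 -0.305  0.214] [162.3 198.6] [42.3 18.6]
0 [ 0.461 -0.32   0.214] [158.2 212.7] [38.2 32.7]
0.046 [ 0.505 -0.335  0.215] [154.  227.7] [34.  47.7]
0.065 [ 0.523 -0.341  0.215] [152.2 234.1] [32.2 54.1]
[[ 0.011  0.946 -0.324]
 [-0.007 -0.324 -0.946]
 [-1.     0.012  0.003]]
```

View pics/a1b.png

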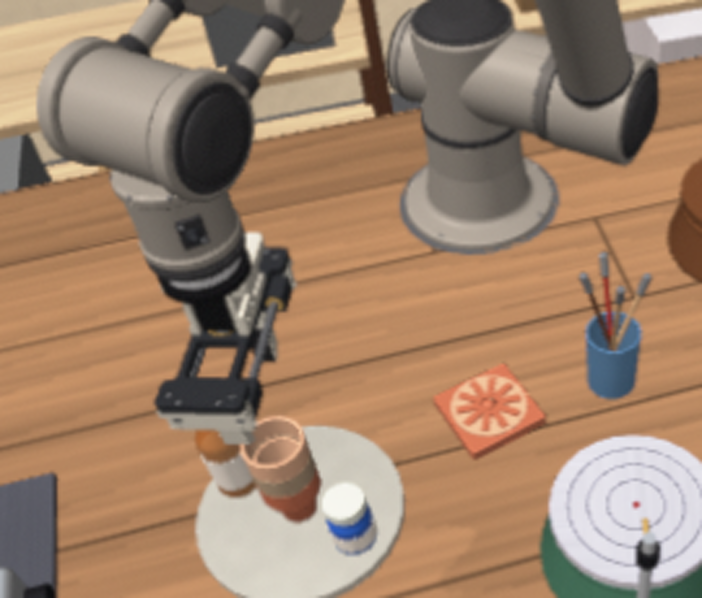

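```bash
python3 -c "
import cv2,numpy as np
a=cv2.imread('pics/a1_s.png')[140:250,100:190]
b=cv2.imread('pics/scene0.png')[0:110,360:450]
f=lambda a:cv2.resize(a,None,fx=4.4,fy=4.4,interpolation=cv2.INTER_CUBIC)
cv2.imwrite('pics/a1c.png',np.hstack([f(a),f(b)]))
import sys
sys.path.insert(0,'.')
from h import *
o,p,R=st()
for w in (-.0375,.0375): print(proj('scene',p+R[:,2]*w-R[:,0]*.066), proj('scene',p+R[:,2]*w-R[:,0]*.066+R[:,1]*.095))
"
```

```text
[167.08339006 195.25375881] [157.98414794 228.02222809]
[135.69784679 194.80690977] [124.45417208 227.36179213]
```

View pics/a1c.png

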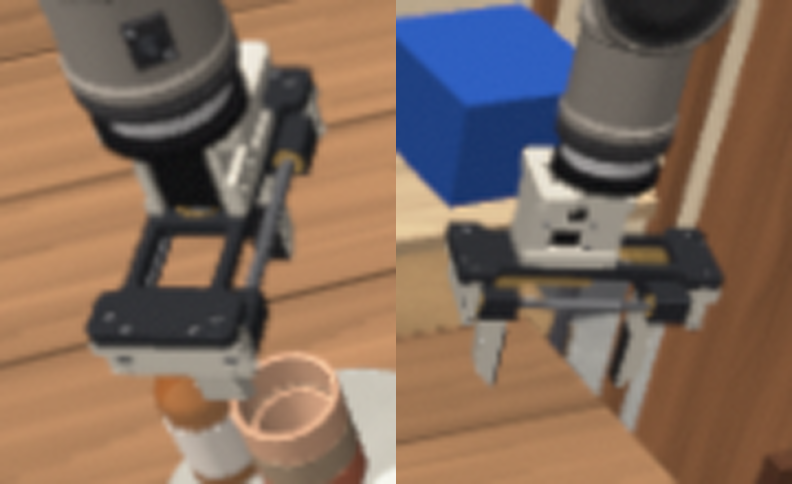

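Emit:
play_rows(
  moves=[
    [[0,-0.0027,0.002,1,1],[0,0,0,0,1],[0.015,0,0,0,1],[0.015,0,0,0,1],[0.015,0,0,0,1],[0.015,0,0,0,1],[0.015,0,0,0,1],[0.005,0,0,0,1],[0,0,0,0,1],[0,0,0,0,1]],
  ],
)

```text
time: 7.4
tool_pos: [0.4609, -0.3245, 0.1379]
tool_rot: [1.271, 1.547, -0.651]
contact_force: [0.7, 0.1, -0.0]
opening: 0.092
```

```bash
python3 -c "
from h import *
plan([.459,-.3215,.12],np.radians(-20))"; python3 shot.py a2 360 170 120 180 100 100
```

```text
t 7.4 tcp [ 0.4609 -0.3245  0.1379] jaw deg -20.1 q [-0.75  0.48  1.56  0.    1.07 -0.4 ] open 0.092 F [ 0.7  0.1 -0. ]
shift tool [ 0.0179 -0.0032 -0.0023] world [-0.0019  0.003  -0.0179] world turn 0.1 deg -> tool-x turn -0.1
```

View pics/a2.png

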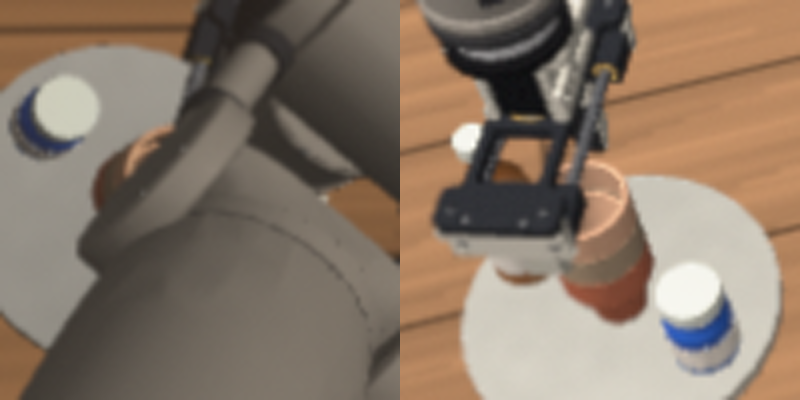

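Emit:
play_rows(
  moves=[
    [[0.005,-0.003,-0.002,0,1],[0.005,0,0,0,1],[0.005,0,0,0,1],[0.003,0,0,0,1],[0,0,0,0,1],[0,0,0,0,1],[0,0,0,0,1],[0,0,0,0,1],[0,0,0,0,1],[0,0,0,0,1]],
  ],
)

```text
time: 8.5
tool_pos: [0.4597, -0.3222, 0.12]
tool_rot: [1.26, 1.544, -0.662]
contact_force: [-1.4, 0.2, 0.9]
opening: 0.092
```

```bash
python3 -c "
from h import *
plan([.459,-.3215,.12],np.radians(-20)); print(st()[2].round(3))"
```

```text
t 8.5 tcp [ 0.4597 -0.3222  0.12  ] jaw deg -20.1 q [-0.75  0.5   1.6   0.    1.02 -0.4 ] open 0.092 F [-1.4  0.2  0.9]
shift tool [-0.     -0.0009 -0.0005] world [-0.0007  0.0007 -0.    ] world turn 0.1 deg -> tool-x turn -0.1
[[ 0.021  0.939 -0.344]
 [-0.017 -0.343 -0.939]
 [-1.     0.026  0.008]]
```

Emit:
play_rows(
  moves=[
    [[0,0,0,0,-1],[0,0,0,0,-1],[0,0,0,0,-1],[0,0,0,0,-1],[0,0,0,0,-1],[0,0,0,0,-1],[0,0,0,0,-1],[0,0,0,0,-1],[0,0,0,0,-1],[0,0,0,0,-1]],
  ],
  grip_force=15,
)

```text
time: 9.5
tool_pos: [0.4597, -0.3223, 0.1202]
tool_rot: [1.256, 1.544, -0.666]
contact_force: [-0.6, -0.2, 0.4]
opening: 0.0654
```

```bash
python3 -c "
from h import *
plan([.459,-.3215,.12],np.radians(-20)); print(st()[2].round(3))"
```

```text
t 9.5 tcp [ 0.4597 -0.3223  0.1202] jaw deg -20.1 q [-0.75  0.5   1.6   0.    1.02 -0.4 ] open 0.0654 F [-0.6 -0.2  0.4]
shift tool [ 0.0002 -0.0009 -0.0005] world [-0.0007  0.0008 -0.0002] world turn 0.1 deg -> tool-x turn -0.1
[[ 0.021  0.939 -0.344]
 [-0.017 -0.343 -0.939]
 [-1.     0.026  0.008]]
```

Emit:
play_rows(
  moves=[
    [[-0.003,0,0,0,-1],[-0.003,0,0,7,-1],[-0.003,0,0,7,-1],[-0.003,0,0,7,-1],[-0.003,0,0,7,-1],[-0.003,0,0,7,-1],[-0.003,0,0,7,-1],[0,0,0,3,-1],[0,0,0,0,-1],[0,0,0,0,-1]],
  ],
)

```text
time: 10.5
tool_pos: [0.4587, -0.3213, 0.1425]
tool_rot: [2.083, 1.546, -0.655]
contact_force: [0.3, 0.3, -1.0]
opening: 0.0658
```

```bash
python3 -c "
from h import *
plan([.459,-.3215,.2],np.radians(-65)); print(st()[2].round(3))";python3 shot.py a3 360 170 120 180 100 100
```

```text
t 10.5 tcp [ 0.4587 -0.3213  0.1425] jaw deg -66.9 q [-0.75  0.47  1.57  0.    1.07  0.42] open 0.0658 F [ 0.3  0.3 -1. ]
shift tool [-0.0575  0.0015 -0.0009] world [ 0.0003 -0.0002  0.0575] world turn 1.9 deg -> tool-x turn -1.9
[[ 0.02   0.393 -0.919]
 [-0.015 -0.919 -0.393]
 [-1.     0.022 -0.012]]
```

View pics/a3.png

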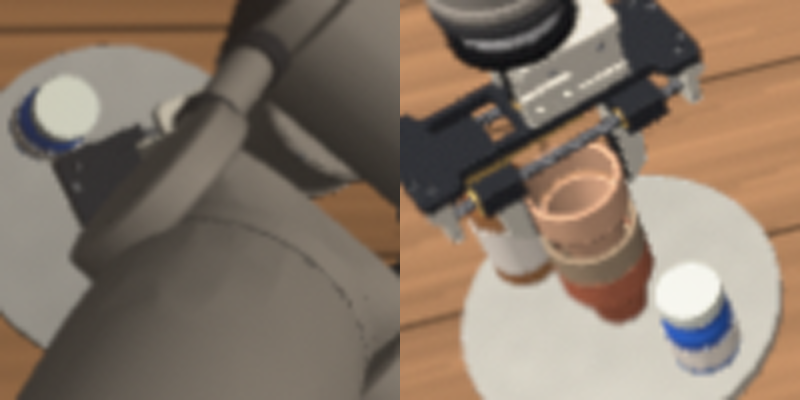

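Emit:
play_rows(
  moves=[
    [[-0.006,0,0,0,-1],[-0.01,0,0,0,-1],[-0.01,0,0,0,-1],[-0.014,0,0,0,-1],[-0.016,0,0,0,-1],[-0.016,0,0,0,-1],[-0.016,0,0,0,-1],[-0.01,0,0,0,-1],[0,0,0,0,-1],[0,0,0,0,-1]],
  ],
)

```text
time: 11.6
tool_pos: [0.4569, -0.3199, 0.2508]
tool_rot: [2.065, 1.541, -0.67]
contact_force: [-0.4, 0.5, -0.1]
opening: 0.0653
```

```bash
python3 -c "
from h import *
plan([.50,-.1,.24],np.radians(-106.3)); print(st()[2].round(3))";python3 shot.py a4 360 170 110 150 120 130
```

```text
t 11.6 tcp [ 0.4569 -0.3199  0.2508] jaw deg -66.7 q [-0.75  0.37  1.42  0.    1.33  0.41] open 0.0653 F [-0.4  0.5 -0.1]
shift tool [ 0.0077 -0.1852 -0.1264] world [ 0.0431  0.2199 -0.0108] world turn -39.6 deg -> tool-x turn 39.6
[[ 0.024  0.395 -0.918]
 [-0.019 -0.918 -0.396]
 [-1.     0.027 -0.014]]
```

View pics/a4.png

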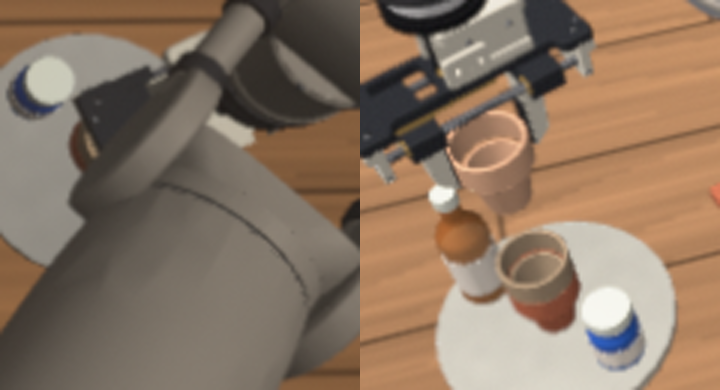

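Emit:
play_rows(
  moves=[
    [[0,-0.01,-0.011,0,-1],[0,-0.018,-0.02,0,-1],[0,-0.025,-0.028,0,-1],[0,-0.028,-0.032,0,-1],[0,-0.03,-0.034,0,-1],[0,-0.03,-0.034,0,-1],[0,-0.025,-0.028,0,-1],[0,-0.018,-0.02,0,-1],[0,-0.01,-0.012,0,-1],[0,-0.005,-0.006,0,-1]],
  ],
)

```text
time: 12.7
tool_pos: [0.5875, -0.0284, 0.2403]
tool_rot: [1.991, 1.557, -0.745]
contact_force: [0.5, 0.0, -0.8]
opening: 0.0658
```

Emit:
play_rows(
  moves=[
    [[0,0,0,5,-1],[0,0,0,7,-1],[0,0,0,7,-1],[0,0,0,7,-1],[0,0,0,7,-1],[0,0,0,5,-1],[0,0,0,0,-1],[0,0,0,0,-1],[0,0,0,0,-1],[0,0,0,0,-1]],
  ],
)

```text
time: 13.7
tool_pos: [0.5844, -0.0245, 0.2354]
tool_rot: [1.838, 1.563, -1.582]
contact_force: [-0.9, 0.4, -1.5]
opening: 0.0659
```

```bash
python3 -c "
from h import *
plan([.613,.014,.2],np.radians(-106.3)); print(st()[2].round(3))";python3 shot.py a5 200 90 240 160 120 130
```

```text
t 13.7 tcp [ 0.5844 -0.0245  0.2354] jaw deg -105.9 q [-0.17  0.45  1.34 -0.01  1.36  1.68] open 0.0659 F [-0.9  0.4 -1.5]
shift tool [ 0.0351 -0.0451 -0.0168] world [ 0.0286  0.0385 -0.0354] world turn -0.4 deg -> tool-x turn 0.4
[[-0.    -0.274 -0.962]
 [-0.007 -0.962  0.274]
 [-1.     0.007 -0.002]]
```

View pics/a5.png

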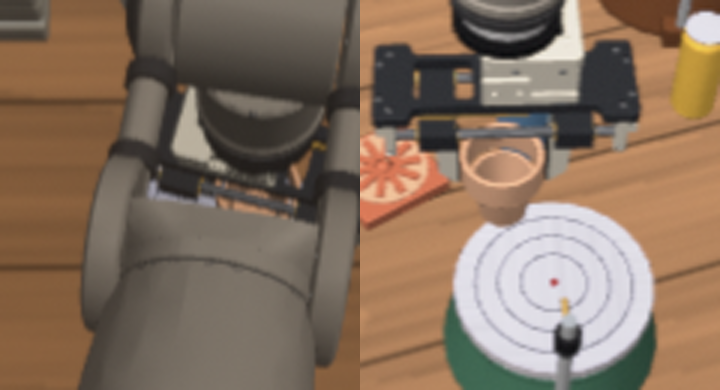

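Emit:
play_rows(
  moves=[
    [[0,-0.009,-0.0034,0,-1],[0,-0.009,-0.0034,0,-1],[0,-0.009,-0.0034,0,-1],[0,-0.009,-0.0034,0,-1],[0,-0.006,-0.002,0,-1],[0,0,0,0,-1],[0.008,0,0,0,-1],[0.01,0,0,0,-1],[0.008,0,0,0,-1],[0,0,0,0,-1]],
  ],
)

```text
time: 14.8
tool_pos: [0.6132, 0.0154, 0.2059]
tool_rot: [1.669, 1.563, -1.749]
contact_force: [-0.5, 0.2, -1.2]
opening: 0.0657
```

```bash
python3 -c "
from h import *
plan([.613,.014,.165],np.radians(-106.3)); print(st()[2].round(3))";python3 shot.py a6 200 90 240 180 120 120
```

```text
t 14.8 tcp [0.6132 0.0154 0.2059] jaw deg -105.9 q [-0.1   0.52  1.3  -0.01  1.32  1.75] open 0.0657 F [-0.5  0.2 -1.2]
shift tool [ 0.0409  0.0011 -0.0002] world [-0.0002 -0.0014 -0.0409] world turn -0.4 deg -> tool-x turn 0.4
[[-0.001 -0.273 -0.962]
 [-0.007 -0.962  0.273]
 [-1.     0.007 -0.001]]
```

View pics/a6.png

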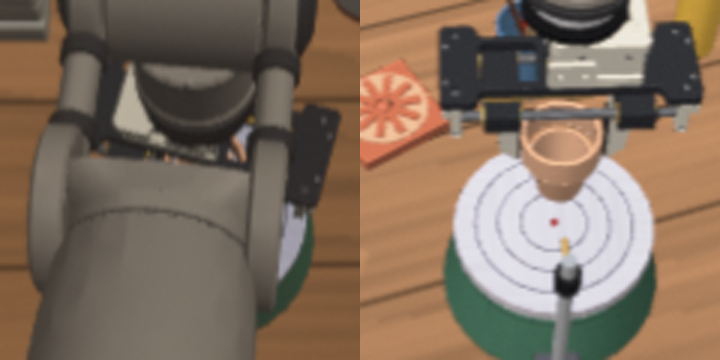

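```bash
python3 -c "
from h import *
print(atz('scene',(306.7,224.0),.2295), proj('scene',[.613,.0154,.2295]),proj('scene',[.613,.0154,.157]))"
```

```text
[0.6163658  0.01262278 0.2295    ] [307.31327895 222.61265938] [305.83013217 239.84900669]
```

Emit:
play_rows(
  moves=[
    [[0.008,0.0005,0,0,-1],[0.01,0,0,0,-1],[0.01,0,0,0,-1],[0.008,0,0,0,-1],[0.004,0,0,0,-1],[0.002,0,0,0,-1],[0,0,0,0,-1],[0,0,0,0,-1],[0,0,0,0,-1],[0,0,0,0,-1]],
  ],
)

```text
time: 15.9
tool_pos: [0.6143, 0.0141, 0.1625]
tool_rot: [2.187, 1.563, -1.231]
contact_force: [-0.4, 0.5, -0.9]
opening: 0.0659
```

```bash
python3 -c "
from h import *
plan([.613,.014,.1445],np.radians(-106.3)); print(st()[2].round(3))";python3 shot.py a7 200 90 240 180 120 120
```

```text
t 15.9 tcp [0.6143 0.0141 0.1625] jaw deg -105.9 q [-0.1   0.56  1.36 -0.01  1.22  1.75] open 0.0659 F [-0.4  0.5 -0.9]
shift tool [0.018  0.0004 0.0013] world [-0.0013 -0.0001 -0.018 ] world turn -0.4 deg -> tool-x turn 0.4
[[ 0.003 -0.274 -0.962]
 [-0.008 -0.962  0.274]
 [-1.     0.007 -0.005]]
```

View pics/a7.png

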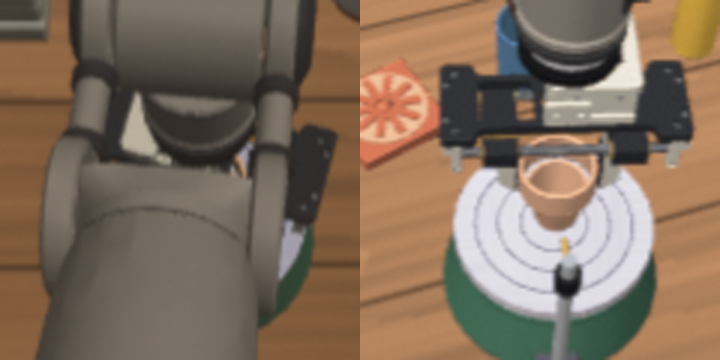

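Emit:
play_rows(
  moves=[
    [[0.003,0,0.001,0,-1],[0.004,0,0,0,-1],[0.004,0,0,0,-1],[0.003,0,0,0,-1],[0.001,0,0,0,-1],[0.001,0,0,0,-1],[0,0,0,0,-1],[0,0,0,0,-1],[0,0,0,0,-1],[0,0,0,0,-1]],
  ],
)

```text
time: 17.0
tool_pos: [0.6132, 0.0143, 0.145]
tool_rot: [2.189, 1.563, -1.229]
contact_force: [-0.3, 0.1, -0.6]
opening: 0.0655
```

```bash
python3 -c "
from h import *
plan([.613,.014,.1445],np.radians(-106.3)); print(st()[2].round(3))"
```

```text
t 17.0 tcp [0.6132 0.0143 0.145 ] jaw deg -105.9 q [-0.1   0.57  1.39 -0.01  1.18  1.75] open 0.0655 F [-0.3  0.1 -0.6]
shift tool [0.0006 0.0003 0.0002] world [-0.0002 -0.0003 -0.0005] world turn -0.4 deg -> tool-x turn 0.4
[[ 0.003 -0.274 -0.962]
 [-0.008 -0.962  0.274]
 [-1.     0.007 -0.005]]
```

Emit:
play_rows(
  moves=[
    [[0.0005,0,0,0,-1],[0.0005,0,0,0,-1],[0.0005,0,0,0,-1],[0.0005,0,0,0,-1],[0,0,0,0,-1],[0,0,0,0,-1],[0,0,0,0,-1],[0,0,0,0,-1],[0,0,0,0,-1],[0,0,0,0,-1]],
  ],
)

```text
time: 18.0
tool_pos: [0.6139, 0.0141, 0.1445]
tool_rot: [2.424, 1.561, -0.995]
contact_force: [-0.7, 0.7, 1.2]
opening: 0.0662
```

```bash
python3 -c "
from h import *
plan([.613,.014,.1445],np.radians(-106.3)); print(st()[0]['contact_force'])";python3 shot.py a8 200 90 255 180 80 80
```

```text
t 18.0 tcp [0.6139 0.0141 0.1445] jaw deg -105.9 q [-0.1   0.57  1.39 -0.01  1.18  1.75] open 0.0662 F [-0.7  0.7  1.2]
shift tool [0.     0.0004 0.0008] world [-0.0009 -0.0001 -0.    ] world turn -0.4 deg -> tool-x turn 0.4
[-0.73382671  0.70675502  1.21805458]
```

View pics/a8.png

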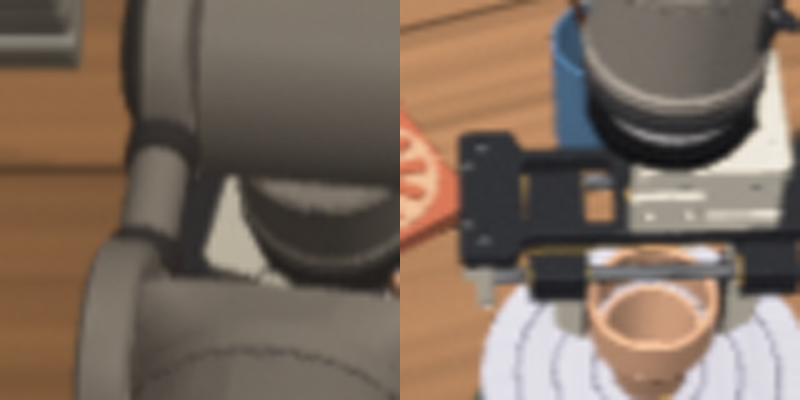

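Emit:
play_rows(
  moves=[
    [[0,0,0,0,0.45],[0,0,0,0,0.47],[0,0,0,0,0.49],[0,0,0,0,0.51],[0,0,0,0,0.55],[0,0,0,0,0.6],[0,0,0,0,0.7],[0,0,0,0,0.8],[0,0,0,0,0.8],[0,0,0,0,0.8]],
  ],
)

```text
time: 19.1
tool_pos: [0.6137, 0.0142, 0.1437]
tool_rot: [2.365, 1.562, -1.054]
contact_force: [0.0, 0.7, 0.5]
opening: 0.0827
```

```bash
python3 -c "
from h import *
plan([.613,.014,.1445],np.radians(-106.3))";python3 shot.py a9 200 90 255 180 80 80
```

```text
t 19.1 tcp [0.6137 0.0142 0.1437] jaw deg -105.9 q [-0.1   0.57  1.39 -0.01  1.18  1.75] open 0.0827 F [0.  0.7 0.5]
shift tool [-0.0008  0.0004  0.0007] world [-0.0007 -0.0002  0.0008] world turn -0.4 deg -> tool-x turn 0.4
```

View pics/a9.png

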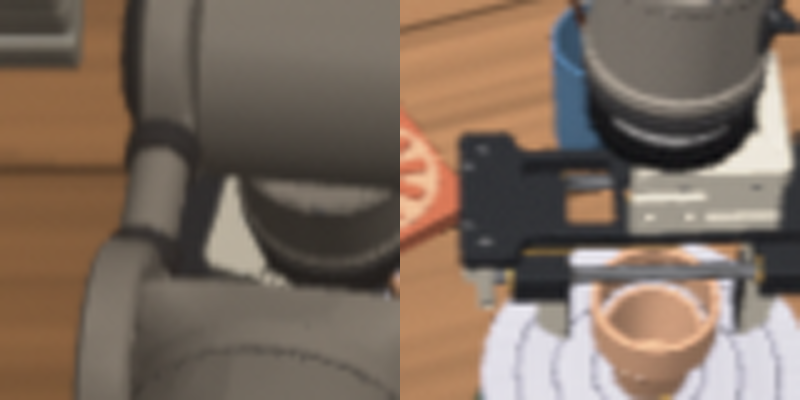

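Emit:
play_rows(
  moves=[
    [[-0.005,0,0,0,0.8],[-0.01,0,0,0,0.8],[-0.01,0,0,0,0.8],[-0.015,0,0,0,0.8],[-0.015,0,0,0,0.8],[-0.015,0,0,0,0.8],[-0.015,0,0,0,0.8],[-0.015,0,0,0,0.8],[-0.015,0,0,0,0.8],[-0.015,0,0,0,0.8]],
  ],
)

```text
time: 20.2
tool_pos: [0.6128, 0.0154, 0.2857]
tool_rot: [2.63, 1.559, -0.788]
contact_force: [-0.5, 0.2, -0.8]
opening: 0.0825
```

```bash
python3 lev.py | tail -1; python3 -c "
from h import *
plan([.5,.27,.28],np.radians(-43.6))
plan([.407,.384,.24],np.radians(-43.6))";python3 shot.py a10 200 90 255 180 100 120
```

```text
[0.407  0.384  0.1485] [0.4807 0.3608 0.1322]
t 20.2 tcp [0.6128 0.0154 0.2857] jaw deg -105.9 q [-0.1   0.47  1.16 -0.01  1.5   1.75] open 0.0825 F [-0.5  0.2 -0.8]
shift tool [ 0.0027 -0.2141  0.1782] world [-0.1128  0.2546 -0.0057] world turn 62.3 deg -> tool-x turn -62.3
t 20.2 tcp [0.6128 0.0154 0.2857] jaw deg -105.9 q [-0.1   0.47  1.16 -0.01  1.5   1.75] open 0.0825 F [-0.5  0.2 -0.8]
shift tool [ 0.0411 -0.2985  0.2992] world [-0.2058  0.3686 -0.0457] world turn 62.3 deg -> tool-x turn -62.3
```

View pics/a10.png

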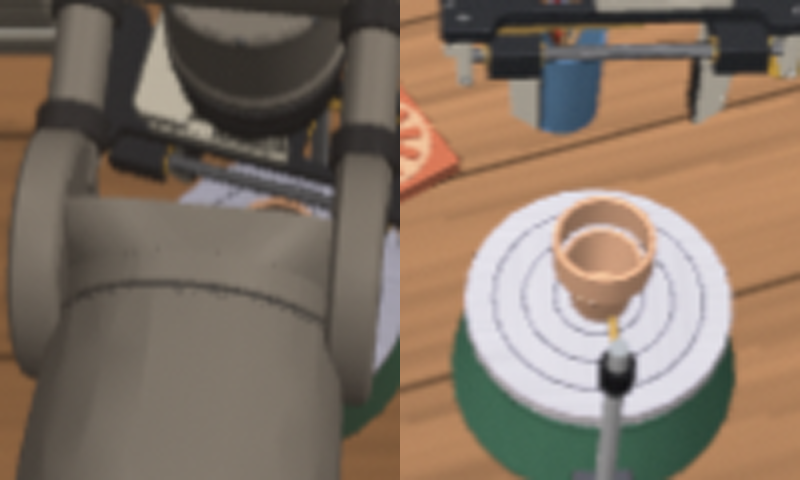

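Emit:
play_rows(
  moves=[
    [[0,-0.014,0.014,0,0.8],[0,-0.024,0.024,0,0.8],[0,-0.03,0.03,0,0.8],[0,-0.032,0.032,0,0.8],[0,-0.032,0.032,0,0.8],[0,-0.032,0.032,0,0.8],[0,-0.03,0.03,0,0.8],[0,-0.03,0.03,0,0.8],[0,-0.03,0.03,0,0.8],[0,-0.015,0.015,0,0.8]],
  ],
)

```text
time: 21.3
tool_pos: [0.4123, 0.362, 0.276]
tool_rot: [2.048, 1.562, -1.374]
contact_force: [-0.3, -0.5, 0.3]
opening: 0.0823
```

Emit:
play_rows(
  moves=[
    [[0,0,0,-5,0.3],[0,0,0,-8,0.3],[0,0,0,-8,0.3],[0,0,0,-8,0.3],[0,0,0,-8,0.3],[0,0,0,-8,0.3],[0,0,0,-8,0.3],[0,0,0,-6,0.3],[0,0,0,0,0.3],[0,0,0,0,0.3]],
  ],
)

```text
time: 22.3
tool_pos: [0.3944, 0.3685, 0.269]
tool_rot: [0.038, 1.552, -2.301]
contact_force: [-0.2, -0.9, 0.3]
opening: 0.0595
```

```bash
python3 -c "
from h import *
plan([.407,.384,.20],np.radians(-43.6))
print(st()[2].round(3))";python3 shot.py a11 90 160 340 110 100 120
```

```text
t 22.3 tcp [0.3944 0.3685 0.269 ] jaw deg -44.0 q [ 0.61  0.35  1.39 -0.    1.42  1.38] open 0.0595 F [-0.2 -0.9  0.3]
shift tool [ 0.0686 -0.0018 -0.0212] world [ 0.0126  0.0155 -0.069 ] world turn 0.4 deg -> tool-x turn -0.4
[[-0.013  0.719 -0.695]
 [-0.014 -0.695 -0.719]
 [-1.     0.001  0.019]]
```

View pics/a11.png

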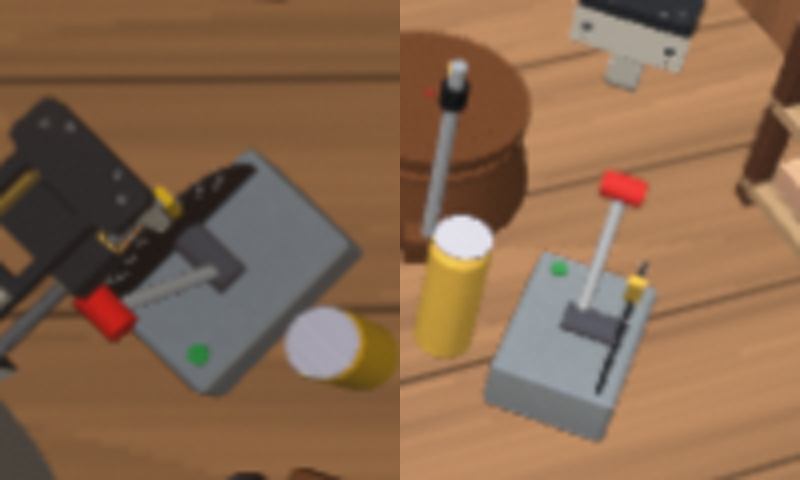

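View pics/a11_t.png

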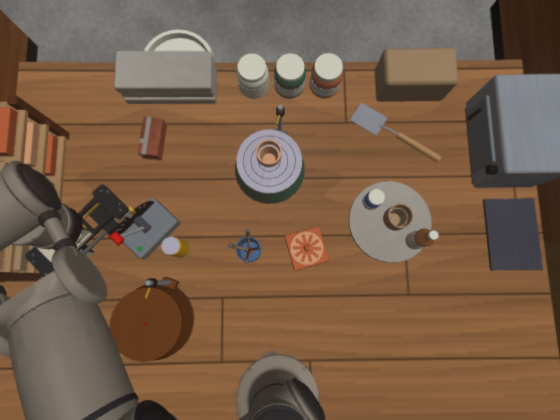

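```bash
python3 -c "
from h import *
np.set_printoptions(precision=3,suppress=True)
print('rack foot',atz('scene',(426,158),0), 'top inner edge z.15',atz('top',(62,130),.15),atz('top',(55,275),.15))
print('rim guess',atz('top',(269.5,153.5),.167),atz('scene',(255+204/4,180+242/4),.167))
t=cv2.imread('pics/a11_t.png')[125:205,225:325]
s=cv2.imread('pics/a10_s.png')[205:285,255:355]
cv2.imwrite('pics/a11c.png',np.hstack([cv2.resize(i,None,fx=4,fy=4,interpolation=cv2.INTER_CUBIC) for i in(t,s)]))
"
```

```text
rack foot [0.316 0.598 0.   ] top inner edge z.15 [0.678 0.529 0.15 ] [0.32  0.518 0.15 ]
rim guess [0.609 0.011 0.167] [0.621 0.012 0.167]
```

View pics/a11c.png

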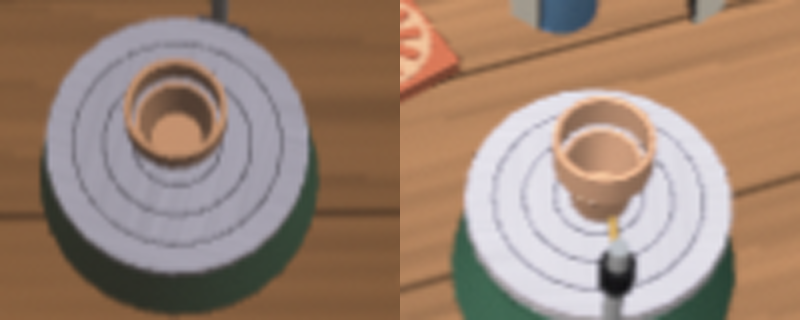

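```bash
python3 -c "
from h import *
np.set_printoptions(precision=4,suppress=True)
print(*tri({'top':(268.6,152.9),'scene':(305.6,240.1)}),*tri({'top':(268.6,152.9),'scene':(305.6,240.1)},.167))
"
```

```text
[0.6135 0.0141 0.1571] [-0.19 -0.05 -0.2   0.02] [0.6144 0.013  0.167 ] [ 0.17 -1.6  -0.3  -1.82]
```

Emit:
play_rows(
  moves=[
    [[0,0,-0.006,0,0.2],[0,-0.001,-0.008,0,0.2],[0,-0.001,-0.006,0,0.2],[0,0,0,0,0.2],[0.012,0,0,0,0.2],[0.015,0,0,0,0.2],[0.015,0,0,0,0.2],[0.015,0,0,0,0.2],[0.01,0,0,0,0.2],[0,0,0,0,0.2]],
  ],
)

```text
time: 23.4
tool_pos: [0.4068, 0.3841, 0.1951]
tool_rot: [0.022, 1.549, -2.321]
contact_force: [-0.5, 1.0, 0.2]
opening: 0.0553
```

```bash
python3 -c "
from h import *
plan([.407,.384,.142],np.radians(-43.6))
print(st()[2].round(3))";python3 shot.py a12 90 180 355 125 80 80
```

```text
t 23.4 tcp [0.4068 0.3841 0.1951] jaw deg -44.3 q [ 0.62  0.44  1.46 -0.    1.26  1.4 ] open 0.0553 F [-0.5  1.   0.2]
shift tool [ 0.0531  0.0002 -0.0012] world [ 0.0002 -0.0001 -0.0531] world turn 0.7 deg -> tool-x turn -0.7
[[-0.015  0.716 -0.698]
 [-0.016 -0.698 -0.716]
 [-1.     0.     0.022]]
```

View pics/a12.png

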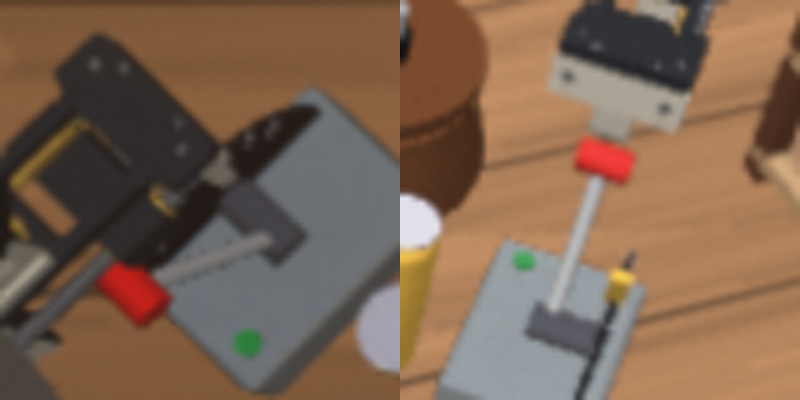

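Emit:
play_rows(
  moves=[
    [[0.01,0,-0.001,0,0.2],[0.012,0,0,0,0.2],[0.012,0,0,0,0.2],[0.01,0,0,0,0.2],[0.007,0,0,0,0.2],[0.002,0,0,0,0.2],[0,0,0,0,0.2],[0,0,0,0,0.2],[0,0,0,0,0.2],[0,0,0,0,0.2]],
  ],
)

```text
time: 24.5
tool_pos: [0.4091, 0.3858, 0.142]
tool_rot: [0.151, 1.558, -2.193]
contact_force: [-0.2, 0.3, -0.2]
opening: 0.0551
```

```bash
python3 -c "
from h import *
plan([.407,.384,.142],np.radians(-43.6))
print(st()[2].round(3))";python3 shot.py a13 90 180 355 125 80 80
```

```text
t 24.5 tcp [0.4091 0.3858 0.142 ] jaw deg -44.3 q [ 0.62  0.5   1.53 -0.    1.13  1.4 ] open 0.0551 F [-0.2  0.3 -0.2]
shift tool [-0.     -0.0003  0.0027] world [-0.0021 -0.0018  0.    ] world turn 0.7 deg -> tool-x turn -0.7
[[-0.008  0.716 -0.698]
 [-0.011 -0.698 -0.716]
 [-1.     0.002  0.013]]
```

View pics/a13.png

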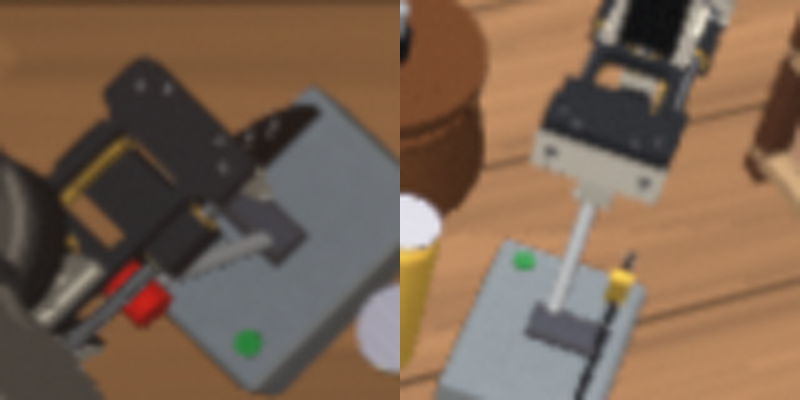

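Emit:
play_rows(
  moves=[
    [[0,0,0,0,-1],[0,0,0,0,-1],[0,0,0,0,-1],[0,0,0,0,-1],[0,0,0,0,-1],[0,0,0,0,-1],[0,0,0,0,-1],[0,0,0,0,-1],[0,0,0,0,-1],[0,0,0,0,-1]],
  ],
  grip_force=10,
)

```text
time: 25.6
tool_pos: [0.4093, 0.3858, 0.1423]
tool_rot: [0.185, 1.558, -2.159]
contact_force: [-1.3, 0.2, -0.4]
opening: 0.0218
```

```bash
python3 -c "
from h import *
from lev import model,r
plan([.407,.384,.142],np.radians(-43.6))
h,ax,ay,g,t=model(r.x)
o,p,R=st(); print('along ax from hinge',(p-h)@ax,(p-h)@ay, 'theta from x',np.arcsin((p-h)@ax/.11))
for th in (-.5,-.4,-.3,-.2,-.1,0,.1,.147): print(th,round(.11*np.sin(th),4),round(.055+.11*np.cos(th),4))
"
```

```text
t 25.6 tcp [0.4093 0.3858 0.1423] jaw deg -44.3 q [ 0.62  0.49  1.53 -0.    1.13  1.4 ] open 0.0218 F [-1.3  0.2 -0.4]
shift tool [ 0.0003 -0.0004  0.0029] world [-0.0023 -0.0018 -0.0003] world turn 0.7 deg -> tool-x turn -0.7
along ax from hinge -0.057526468945082725 0.0028342227703129458 theta from x -0.5503292561094187
-0.5 -0.0527 0.1515
-0.4 -0.0428 0.1563
-0.3 -0.0325 0.1601
-0.2 -0.0219 0.1628
-0.1 -0.011 0.1645
0 0.0 0.165
0.1 0.011 0.1645
0.147 0.0161 0.1638
```

Emit:
play_rows(
  moves=[
    [[-0.004,0.0072,0,0,-1],[-0.0034,0.0072,0,0,-1],[-0.0027,0.0072,0,0,-1],[-0.0023,0.0072,0,0,-1],[-0.0017,0.0072,0,0,-1],[-0.0012,0.0072,0,0,-1],[-0.0007,0.0072,0,0,-1],[0,0.005,0,0,-1],[0,0,0,0,-1],[0,0,0,0,-1]],
  ],
)

```text
time: 26.6
tool_pos: [0.4517, 0.3451, 0.1612]
tool_rot: [-0.171, 1.56, -2.515]
contact_force: [-2.0, 3.1, 2.9]
opening: 0.022
```

```bash
python3 -c "
from h import *
from lev import model,r
plan([.407,.384,.142],np.radians(-43.6))
h,ax,ay,g,t=model(r.x)
o,p,R=st(); print('along ax from hinge',(p-h)@ax,(p-h)@ay, 'theta from x',np.arcsin((p-h)@ax/.11))
";python3 shot.py a14 90 180 355 125 80 80
```

```text
t 26.6 tcp [0.4517 0.3451 0.1612] jaw deg -44.3 q [ 0.52  0.48  1.49 -0.    1.18  1.29] open 0.022 F [-2.   3.1  2.9]
shift tool [ 0.0193 -0.0591  0.0032] world [-0.0447  0.0389 -0.0192] world turn 0.7 deg -> tool-x turn -0.7
along ax from hinge 0.0012219004185570661 0.0026507832562337958 theta from x 0.011108414079078876
```

View pics/a14.png

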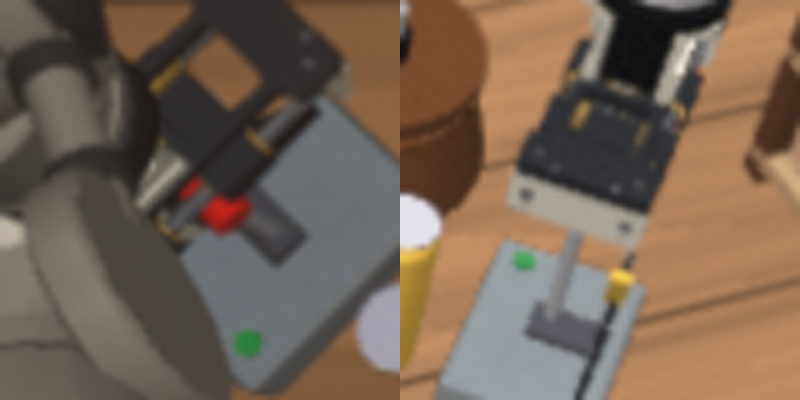

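Emit:
play_rows(
  moves=[
    [[0.002,0,0,0,-1],[0.002,0,0,0,-1],[0,0.005,0,0,-1],[0,0.005,0,0,-1],[0,0.004,0,0,-1],[0,0,0,0,-1],[0,0,0,0,-1],[0,0,0,0,-1],[0,0,0,0,-1],[0,0,0,0,-1]],
  ],
)

```text
time: 27.7
tool_pos: [0.463, 0.3352, 0.1593]
tool_rot: [0.271, 1.563, -2.071]
contact_force: [-1.7, 1.2, 1.8]
opening: 0.0215
```

```bash
cat > lp.py <<'E'
from h import *
from lev import model,r
h,ax,ay,g,t=model(r.x)
o,p,R=st(); x=(p-h)@ax; print('t',o['time'],'p',p.round(4),'x',x,'y',(p-h)@ay, 'theta',np.arcsin(x/.11),'open',o['opening'],'F',o['contact_force'].round(1))
E
python3 lp.py
```

```text
t 27.7 p [0.463  0.3352 0.1593] x 0.016281580024407515 y 0.003252820249767683 theta 0.14856021858995064 open 0.021478666400077846 F [-1.7  1.2  1.8]
```

Emit:
play_rows(
  moves=[
    [[0,0,0,0,-0.45],[0,0,0,0,-0.3],[0,0,0,0,-0.1],[0,0,0,0,0.1],[0,0,0,0,0.1],[-0.01,0,0,0,0.1],[-0.02,0,0,0,0.1],[-0.03,0,0,0,0.1],[-0.03,0,0,0,0.1],[-0.02,0,0,0,0.1]],
  ],
)

```text
time: 28.7
tool_pos: [0.4628, 0.3337, 0.2712]
tool_rot: [0.193, 1.554, -2.149]
contact_force: [0.5, 0.6, 0.8]
opening: 0.05
```

```bash
python3 lp.py; python3 shot.py a15 100 180 355 125 80 80
```

```text
t 28.7 p [0.4628 0.3337 0.2712] x 0.01717427081457262 y 0.002030704860438167 theta 0.1567711113479438 open 0.05002933689600415 F [0.5 0.6 0.8]
```

View pics/a15.png

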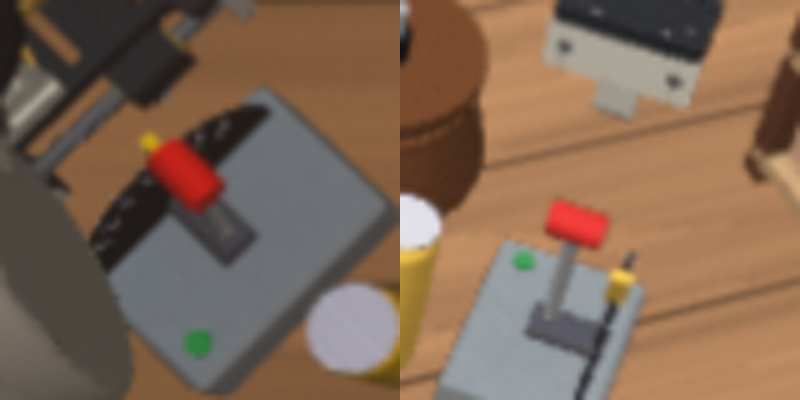

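```bash
cat > fit2.py <<'E'
from h import *
import lev
np.set_printoptions(precision=4,suppress=True)
def cent(f,kind,roi):
    im=cv2.imread(f).astype(float); x,y,w,h=roi; b,g,r=[im[y:y+h,x:x+w,i] for i in range(3)]
    if kind=="red": wt=np.clip((r-np.maximum(g,b)-90)/80,0,1)
    else: wt=np.clip((np.minimum(r,g)-b-75)/50,0,1)*(g>.6*r)
    yy,xx=np.mgrid[y:y+h,x:x+w]; s=wt.sum()
    return np.array([(wt*xx).sum(),(wt*yy).sum()])/s,s
obs={}
import sys
last=sys.argv[1] if len(sys.argv)>1 else "a15"
for k,f,kind,roi in [("g1t","pics/top0.png","red",(105,225,25,25)),("g1s","pics/scene0.png","red",(382,148,26,18)),
 ("g2t",f"pics/{last}_t.png","red",(125,203,25,25)),("g2s",f"pics/{last}_s.png","red",(380,160,26,18)),
 ("pt","pics/top0.png","yel",(122,200,18,18)),("ps","pics/scene0.png","yel",(393,172,14,18)),("ps2",f"pics/{last}_s.png","yel",(393,172,14,18))]:
    obs[k]=cent(f,kind,roi); print(k,obs[k][0],round(obs[k][1],1))
def pt(h,ax,ay,th,r,y): return h+y*ay+r*(np.sin(th)*ax+np.array([0,0,np.cos(th)]))
def res(q):
    hx,hy,yaw,t1,t2,ph,rp=q
    ax=np.array([np.cos(yaw),np.sin(yaw),0]);ay=np.array([-np.sin(yaw),np.cos(yaw),0]);h=np.array([hx,hy,.055])
    e=[]
    for k,P in (("g1t",pt(h,ax,ay,t1,.11,0)),("g1s",pt(h,ax,ay,t1,.11,0)),("g2t",pt(h,ax,ay,t2,.11,0)),("g2s",pt(h,ax,ay,t2,.11,0)),("pt",pt(h,ax,ay,ph,rp,.034)),("ps",pt(h,ax,ay,ph,rp,.034))):
        e.append(proj("top" if k[-1]=="t" else "scene",P)-obs[k][0])
    for n,u,(a,b) in lev.box: e.append(.2*(proj(n,h+a*.07*ax+b*.05*ay-[0,0,.005])-u))
    e.append([ (rp-.072)*200])
    return np.concatenate(e)
for drop in (None,):
    s=least_squares(res,[*lev.r.x[:4],.15,.15,.072]); print("hx hy yaw th1 th2 phi rp",s.x); print(s.fun[:12].reshape(-1,2))
    J=s.jac; cov=np.linalg.inv(J.T@J)*.3**2; print("sd th2,phi",np.sqrt(cov[4,4]),np.sqrt(cov[5,5]), "sd diff",np.sqrt(cov[4,4]+cov[5,5]-2*cov[4,5]))
E
python3 fit2.py
```

```text
g1t [115.4451 236.6481] 62.9
g1s [395.5403 156.3111] 55.9
g2t [136.4672 213.7591] 62.0
g2s [389.8822 169.1209] 63.9
pt [130.2607 208.7121] 10.3
ps [398.7733 179.9798] 4.9
ps2 [398.7634 179.9809] 5.2
hx hy yaw th1 th2 phi rp [ 0.4467  0.3458 -0.768  -0.5151  0.1793  0.1869  0.0729]
[[ 0.1922  0.174 ]
 [ 0.1687  0.3169]
 [ 0.1556  0.2267]
 [ 0.1183  0.0985]
 [-0.0713  0.0826]
 [ 0.1579  0.2339]]
sd th2,phi 0.01286920608266302 0.02138039359773744 sd diff 0.013113553493690732
```

```bash
for t in "35)/30" "55)/40" "95)/30"; do sed "s#75)/50#$t#" fit2.py > f3.py; python3 f3.py | grep -E "^p|hx|sd"; done; python3 -c "
import cv2,numpy as np
a=cv2.imread('pics/top0.png')[198:222,118:142];b=cv2.imread('pics/scene0.png')[166:190,386:410];c=cv2.imread('pics/a15_t.png')[198:222,124:148]
cv2.imwrite('pics/p.png',np.hstack([cv2.resize(i,(264,264),interpolation=0) for i in (a,b,c)]))"
```

```text
pt [130.584  209.0834] 31.2
ps [399.0292 179.4094] 34.2
ps2 [399.363  179.6331] 34.1
hx hy yaw th1 th2 phi rp [ 0.4466  0.3456 -0.7715 -0.5157  0.1785  0.176   0.0733]
sd th2,phi 0.012870487106707702 0.02133335082320824 sd diff 0.013085000390781462
pt [130.3033 208.7779] 17.2
ps [398.6478 180.4231] 12.4
ps2 [398.6341 180.4501] 12.8
hx hy yaw th1 th2 phi rp [ 0.4466  0.3459 -0.767  -0.5134  0.1805  0.1938  0.0721]
sd th2,phi 0.012879155105895988 0.02162532021118545 sd diff 0.013301774243064491
pt [130.3178 208.661 ] 7.9
ps [398.7763 179.8289] 2.5
ps2 [398.7711 179.8434] 2.8
hx hy yaw th1 th2 phi rp [ 0.4467  0.3457 -0.7688 -0.5157  0.1787  0.1863  0.0733]
sd th2,phi 0.012863110195266675 0.02127240503939249 sd diff 0.013030501774695358
```

View pics/p.png

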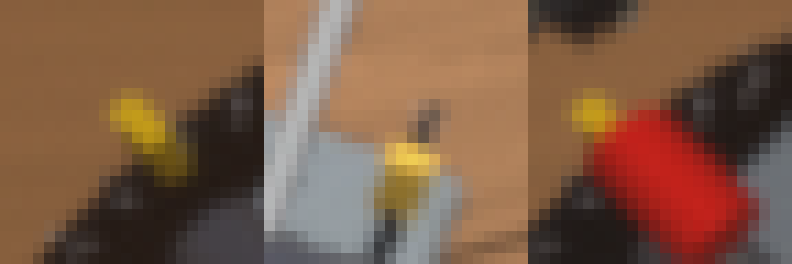

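```bash
python3 -c "
from h import *
print(robot.observe()['time'],robot.hand_in())"
```

```text
the job is handed in; nothing more can be done
28.8 None
```

The job is handed in at 28.8 s of the 64 s allowed; the simulator gives no verdict, so the results below are my own measurements.

- **Pot:** I twisted the pale pot about 47° over the first 22 mm of lift, while it was still nested. It now stands released on the metal wheel head. Triangulating its rim puts it about 1–2 mm from the wheel centre, against a limit of 12 mm.
- **Lower pots and bystanders:** the pictures after the lift and after placing showed the two lower pots still in place. The bottle, jar, can and mug looked undisturbed. I checked these by eye and did not measure them.
- **Lever:** I swung the red lever from about -0.53 rad to about 0.18 rad and let go. The camera fit gives the lever at 0.179 and the pointer at 0.187. With other colour thresholds the difference stayed between -0.013 and +0.003 rad, with a spread of about 0.013, against a limit of 0.07.
- **Disagreement:** two camera fits of the controller differed by about 0.03–0.04 rad in absolute angle. The shift is the same for lever and pointer, so their difference is little affected.
- **Weaker fit points:** some box-corner points fitted poorly, so I gave them little weight. When I left the pot rim's height free, it came out 10 mm too low, but the pot's horizontal position agreed to about 1 mm.

At hand-in the gripper was open, about 0.1 m above the lever and touching nothing.

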